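# Hold a jar down on a touch mixer

## Task

The soap in the jar has settled and needs mixing. Lift the folded metal cover off the sprung ring cradle of the touch mixer and hang it astride the bar of the rail, let go of it, then stand the jar with the black screw lid (the one standing by the clay pot in the middle of the worktop, not the one at the back by the green tin) upright in the ring cradle and push it down against the spring as far as it goes. The mixer runs only while the jar is held down, so finish still holding it pressed down; leave the clay pot and the mug near it where they stand.

Things in the scene. Friction and masses are not known exactly. Their poses are not given: they have to be found in the camera images.
- cover: loose inverted-U cover of bare sheet metal, 0.25 kg, 110 mm wide (its x), 80 mm long (its y), open at both ends of its length; two upright legs 62 mm high, 104 mm apart inside, carry a roof of two slopes (35 degrees) that meet in a ridge along its y; a wooden grip rib stands on the ridge. Origin: midway between the legs at the level of their lower edges, z up. At the start it stands astride the ring cradle on the mixer's deck
- cover_grip (a point): point in the wooden grip rib of the cover where to take it: the rib is 10 mm thick (along the cover's x), 56 mm long (along the cover's y) and its top is 15 mm above this point; the ridge from which it rises is about 22 mm below this point. This point is 125 mm above the lower edges of the legs. Axes as the cover's
- cover_ridge (a point): point inside the cover on the underside of its ridge, mid-length, 98 mm above the lower edges of the legs and 27 mm below cover_grip; when the cover hangs on the bar this point is about 9 mm above the bar's axis. Axes as the cover's
- rail: fixed rail: round steel bar on two posts with flat feet. Origin on the worktop under the middle of the bar; the bar runs along its y
- rail_mid (a point): middle of the bar on its axis, 160 mm above the worktop; bar diameter 14 mm, 210 mm between the post centres, posts 16 mm thick; the bar runs along this frame's y (either way round will do)
- mixer: fixed touch mixer: grey box base with an aluminium deck, 124 x 136 mm (x, y), deck 45 mm above the worktop, black dial on its front (-x) face, ring cradle in the middle of the deck. Origin on the worktop under the middle
- cradle_floor (a point): centre of the inner floor of the ring cradle (moves with it), 72 mm above the worktop when the cradle is up; the cradle is a round aluminium cup, 67 mm inside diameter for the lowest 12 mm, flaring to 79 mm at its rim 24 mm above this floor; outside 87 mm across at the rim
- cradle (a joint): how far the sprung cradle is pressed down, m: 0 up, 0.015 fully down against its stop. Spring force 6 N when up to 13.5 N when fully down; it springs back up when let go, and the jar's weight alone does not press it down
- jar: loose round jar, brown with a pale label and a black screw lid, standing in the middle of the worktop (another like it stands fixed at the back by the green tin), 62 mm in diameter, 86 mm high with its lid, about 0.27 kg. Origin at the middle of its underside, z up
- jar_center (a point): middle of the jar on its axis, 43 mm above its underside; the straight wall there can be gripped
- mug: bystander: white enamel mug without handle, standing in the middle of the worktop, about 70 mm across, 76 mm high; origin at the middle of its underside
- pot: bystander: small clay pot, 64 mm across at the rim, 62 mm high; origin at the middle of its underside
Not all that is in view belongs to the job. Leave any blue look-alike of the jar alone.

How it is judged:
By the outcome, as a careful person would: the job done as asked, in the order asked, and still so for the second after the job is handed in, while the arm keeps its last pose, push and grip.
It also fails if it takes over 72 s, if anything falls off the work surface, if the arm or the gripper's body presses on something with over 40 N, if the wrist force passes 120 N, or if a joint passes its speed limit or range.

## Robot

A 6-joint arm with a two-finger parallel gripper is mounted at the origin on a cart in front of the work surface, level with it; the furniture and walls round the work are solid. World frame = base frame: x ahead of the robot, y to its left, z up, the work surface at z = 0. Lengths are in mm, angles in rad, forces in N, time in s.
With the tool pointing down it reaches from about 275 to 750 mm from the base axis. Payload 10.2 kg.
Tool frame: the origin (TCP) lies midway between the tips of the shut fingers; the grasp point (between the pads) lies 19 mm behind it; z points along the fingers, y is the line along which they close (so a half turn about z gives the same grasp; the last joint's range is limited). The gripper opens to 85 mm and grips with 20 to 120 N. Pads are 22 mm wide; open, the fingers measure 114 mm over their backs; the gripper's body (76 mm by 85 mm) begins 54 mm behind the grasp point. The pads swing forward as they close: fully open they stand 13 mm farther back than shut.
Start: joints at [0.907, 0.313, 1.498, -0, 1.331, -0.223], TCP at [224.011, 474.816, 231.294] pointing down, gripper open.
Joint ranges: [-2.94, 2.94], [-0.97, 2.17], [0.19, 2.56], [-1.23, 4.37], [0.02, 3.11], [-2.88, 2.88]. Speed limits (rad/s): [2.39, 2.39, 3.01, 3.14, 3.14, 3.14].

## Interface

Orientations are given as a unit quaternion [x, y, z, w].
In Python, from workcell import robot gives the robot as it stands. The module is installed in compiled form; this text tells all that it offers.
- The arm moves only by the tool move_arm, never from a script. Its argument "commands" is a list of rows, each an object with "rotation": the turn, a rotation vector about the world's x, y, z in degrees, a list of three; "offset": the shift along the world's x, y, z in cm, a list of three; "grip": the opening in per cent of the stroke, from 0 (shut) to 100 (fully open). A call has 1 to 8 rows; each row is the pose to reach, as a shift and turn from the pose commanded when the call began; what a row does not reach only later rows make up. A row lasts 1/10 s, in which the tool goes at most 50 mm and 8.59 degrees, less where a joint would pass 70% of its speed; a pose out of reach is approached as far as the arm can. A call with a gripper value outside its range is refused whole. The fingers move at their own pace and stop on an object; the grip force is fixed at half the most. Time passes only in rows, so rows that repeat a pose let the fingers close. It gives the time, the measured TCP pose, the force, the opening and the grip force at its end, in the units of the state.
- robot.state(): the state, without advancing time (a new reading comes with each control period).
- robot.capture(name): name is "side" or "top"; returns a dict with "img" (420x560x3 uint8, red, green, blue), "fx", "fy", "cx", "cy" (pixels), "k1" (the pictures are not rectified: a ray, as slopes to the right and down, at radius r is drawn at 1 + k1 r^2 times it, then the intrinsics apply), "T" (4x4, takes a point from camera to world coordinates). Camera axes: x right, y up, looking along -z (the intrinsics and any distortion apply to the point x, -y, -z); pixel columns grow to the right and rows downward; lengths in mm; the calibration is good to about 2 mm. A picture is of the moment at which its call begins. There is no depth.
- robot.job_done(): hands the job in; it is judged then, once.
Trained networks look in a picture, given as the dict that the camera call returned (one of the last four; its "shot" number tells which), for a name from the list of things; names that differ only in an ending like _2 or _b are one class to them, and where a whole thing is asked for, a point or a joint stands for the part that bears it (a point fixed in the world has none). Each returns a list of dicts, best first, with "score" (0 to 1); they miss things now and then, are a little off and sometimes report something else, mostly with a low value. They report only what shows in the picture. A call takes as long as a camera call. They do not tell look-alikes from the thing itself.
- robot.spot_in(picture, name): "extent" ([left, top, right, bottom] in pixels, round what is visible of it).
- robot.trace(picture, name): "pixels" (420x560 bool, what is visible of it) and "extent" ([left, top, right, bottom] in pixels, round what is visible of it).
- robot.landmark_of(picture, name): "location" ([row, column] in pixels: a listed point, or the origin of a listed thing).
The state is a dict: "clock": time; "q": joint angles; "joint_vel": joint speeds; "tau": joint torques, N m; "tcp_pos": TCP position; "tool_rot": TCP orientation; "wrist_force": force on the tool from outside, world axes, zero at the start; "torque": the same for the moment, N m; "gripper_width": finger opening in mm; "gripper_force": force on a finger pad.
Only numpy, scipy, OpenCV 4.12 (cv2) and the standard library are available. Lean on these libraries where they do the work, as an engineer would, in place of code of your own. Each camera call takes 0.05 s, during which the arm holds its last target. There are 200 camera calls.

## Working session

There is one attempt and no reset: what is moved stays moved. The work goes in short steps, Python scripts to look and compute and a tool call to move; the robot and the scene stay as the last step left them, time stands still between calls to the robot, and variables do not carry over. Pictures are saved under pics/ and viewed, at most 10 in all, crops included, and the job is handed in when it is done.

Besides the shell and the picture viewer there is one more tool, called after "Request:" by a JSON object that holds its "api" and its "payload", one argument or row to a line. move_arm: Moves the arm, as the interface text tells. Its arguments: {"type":"object","properties":{"commands":{"type":"array","items":{"type":"object","properties":{"rotation":{"type":"array","items":{"type":"number"}},"offset":{"type":"array","items":{"type":"number"}},"grip":{"type":"number"}}}}},"required":["commands"]}

```bash
mkdir -p pics
cat > h.py <<'E'
import numpy as np, cv2
from workcell import robot
def ray(p,row,col):
    x=(col-p["cx"])/p["fx"]; y=(row-p["cy"])/p["fy"]
    u=cv2.undistortPoints(np.array([[[col,row]]],float),np.array([[p["fx"],0,p["cx"]],[0,p["fy"],p["cy"]],[0,0,1.]]),np.array([p["k1"],0,0,0.]))[0,0]
    T=np.array(p["T"]); return T[:3,3],T[:3,:3]@np.array([u[0],-u[1],-1.])
def at_z(p,rc,z):
    o,d=ray(p,*rc); return o+d*(z-o[2])/d[2]
def proj(p,X):
    T=np.array(p["T"]); c=T[:3,:3].T@(np.array(X,float)-T[:3,3]); x,y=c[0]/-c[2],-c[1]/-c[2]
    s=1+p["k1"]*(x*x+y*y); return [round(p["cy"]+p["fy"]*y*s,1),round(p["cx"]+p["fx"]*x*s,1)]
def tri(ps,rcs):
    A=np.zeros((3,3));b=np.zeros(3)
    for p,rc in zip(ps,rcs):
        o,d=ray(p,*rc);d=d/np.linalg.norm(d);M=np.eye(3)-np.outer(d,d);A+=M;b+=M@o
    return np.linalg.solve(A,b)
def save(p,n): cv2.imwrite("pics/"+n,cv2.cvtColor(p["img"],cv2.COLOR_RGB2BGR))
E
python3 - <<'E'
from h import *
np.set_printoptions(precision=1,suppress=True)
P={n:robot.capture(n) for n in("side","top")}
for n in P: save(P[n],n+"0.png"); print(n,P[n]["T"])
for nm in["cover","cover_grip","cover_ridge","rail","rail_mid","mixer","cradle_floor","jar","jar_center","mug","pot"]:
    for n in P:
        print(nm,n,[(np.round(d["location"]),round(d["score"],2)) for d in robot.landmark_of(P[n],nm)][:4])
print(robot.state())
E
```

```text
side [[   1.     0.    -0.   519.9]
 [  -0.     0.6   -0.8 -740.8]
 [  -0.     0.8    0.6  747.2]
 [   0.     0.     0.     1. ]]
top [[  -0.     1.    -0.1  460. ]
 [  -1.    -0.    -0.   196.1]
 [  -0.     0.1    1.  1072.4]
 [   0.     0.     0.     1. ]]
cover side []
cover top [(array([184., 359.]), 0.69), (array([187., 370.]), 0.31)]
cover_grip side [(array([243., 301.]), 0.63)]
cover_grip top [(array([185., 367.]), 0.61)]
cover_ridge side [(array([254., 300.]), 0.85)]
cover_ridge top [(array([182., 365.]), 0.59)]
rail side [(array([188., 278.]), 0.95), (array([133., 276.]), 0.7)]
rail top []
rail_mid side [(array([129., 279.]), 0.66)]
rail_mid top [(array([196., 172.]), 0.8)]
mixer side [(array([320., 303.]), 0.88), (array([131., 276.]), 0.17)]
mixer top [(array([192., 354.]), 0.69)]
cradle_floor side [(array([289., 302.]), 0.6), (array([134., 275.]), 0.32)]
cradle_floor top [(array([190., 359.]), 0.46)]
jar side [(array([186., 235.]), 0.83), (array([278., 245.]), 0.56)]
jar top [(array([229., 314.]), 0.76), (array([244., 191.]), 0.61)]
jar_center side [(array([174., 232.]), 0.92), (array([262., 243.]), 0.71)]
jar_center top [(array([228., 311.]), 0.87), (array([245., 185.]), 0.74)]
mug side [(array([238., 242.]), 0.64)]
mug top [(array([232., 268.]), 0.64)]
pot side [(array([241., 302.]), 0.6), (array([238., 237.]), 0.23)]
pot top [(array([184., 274.]), 0.94)]
{'clock': 1.2, 'q': array([ 0.9,  0.3,  1.5,  0. ,  1.3, -0.2]), 'joint_vel': array([-0., -0., -0., -0.,  0.,  0.]), 'tau': array([ -0. , -41.2, -26. ,  -0. ,   0. ,  -0. ]), 'tcp_pos': array([224. , 474.8, 231.3]), 'tool_rot': array([0.2, 1. , 0. , 0. ]), 'wrist_force': array([ 0.4, -0.1, -0.2]), 'torque': array([0., 0., 0.]), 'gripper_force': 0.0, 'gripper_width': 85.36433580658283}
```

View pics/side0.png

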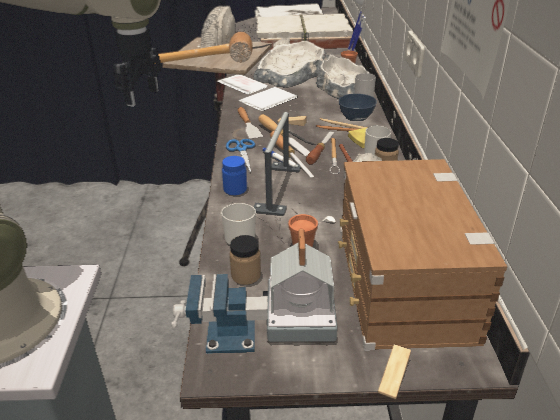

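View pics/top0.png

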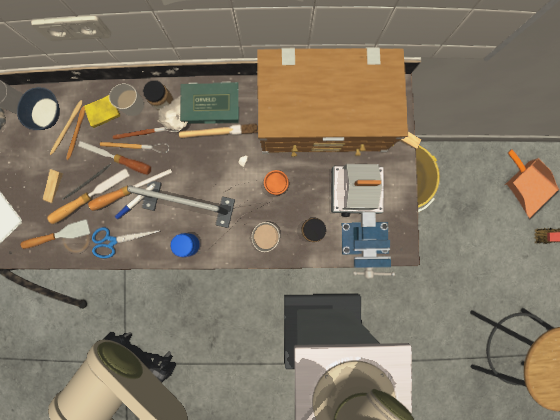

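Side view: brown jar with black lid at (row 262, col 245), blue look-alike at (175,235), back jar at (148,386). Top view: these are at (229,314), (244,184) and (92,154). The one meant is at side (262,245) / top (229,314), because it is brown, black-lidded and stands by the pot and mug. The vise and the drawer box flank the mixer. I'll measure and confirm with a crop.

Run:
```python
from h import *
np.set_printoptions(precision=1,suppress=True)
P={n:robot.capture(n) for n in("side","top")}
S,T=P["side"],P["top"]
def best(p,nm,ok=lambda c:True): return [d["location"] for d in robot.landmark_of(p,nm) if ok(d["location"])][0]
print("grip",tri([S,T],[best(S,"cover_grip"),best(T,"cover_grip")]), "top@170", at_z(T,best(T,"cover_grip"),170), "side", at_z(S,best(S,"cover_grip"),170))
print("rail_mid",tri([S,T],[best(S,"rail_mid"),best(T,"rail_mid")]))
j=[best(S,"jar_center",lambda c:c[0]>230),best(T,"jar_center",lambda c:c[1]>270)]
print("jar",tri([S,T],j),at_z(T,j[1],43),at_z(S,j[0],43))
print("mixer",at_z(T,best(T,"mixer"),0),at_z(S,best(S,"mixer"),0))
print("pot",at_z(T,best(T,"pot"),0),"mug",at_z(T,best(T,"mug"),0))
for p,rcs in((T,[(190,133),(210,225)]),(S,[(116,286),(152,268)])): print("bar",[at_z(p,r,160) for r in rcs])
for nm in("cover","mixer","rail"):
  for n in P:
    for d in robot.trace(P[n],nm)[:1]: print(nm,n,d["score"],d["extent"],cv2.minAreaRect(np.argwhere(d["pixels"])[:,::-1].astype(np.float32)))
a=cv2.resize(S["img"][200:350,170:350],None,fx=2.2,fy=4*.55)
b=cv2.resize(T["img"][150:270,240:420],None,fx=2.2,fy=2.2)
w=np.vstack([a,b]); 
w=np.hstack([cv2.copyMakeBorder(a,0,0,0,0,cv2.BORDER_CONSTANT),cv2.copyMakeBorder(b,0,a.shape[0]-b.shape[0],0,0,cv2.BORDER_CONSTANT)])
cv2.imwrite("pics/c1.png",w[:,:,::-1])
```

```text
grip [569.7 -16.8 175.9] top@170 [569.9 -18.2 170. ] side [570.7  -9.2 170. ]
rail_mid [543.3 438.3 166.7]
jar [466.4 109.4  39.2] [469.1 109.9  43. ] [463.9 104.6  43. ]
mixer [571. -20.   0.] [574.  -20.8   0. ]
pot [585.8 200.1   0. ] mug [456.7 228.6   0. ]
bar [array([564.6, 538.4, 160. ]), array([514.6, 319.9, 160. ])]
bar [array([567.8, 535.5, 160. ]), array([519.1, 344. , 160. ])]
cover side 0.69 [270.5, 228.4, 334.4, 312.3] ((302.0, 270.0), (82.0, 64.0), 90.0)
cover top 0.84 [343.6, 160.6, 378.8, 210.9] ((363.0, 187.0), (46.0, 36.0), 90.0)
mixer side 0.87 [264.7, 273.7, 338.4, 342.6] ((299.4146728515625, 307.39111328125), (70.3306884765625, 70.560791015625), 85.60128784179688)
mixer top 0.82 [329.6, 165.8, 384.6, 218.0] ((356.0, 191.0), (50.0, 52.0), 90.0)
rail side 0.75 [255.0, 109.5, 300.4, 217.6] ((281.35906982421875, 164.10092163085938), (37.68894958496094, 104.35684967041016), 11.51383113861084)
rail top 0.66 [126.1, 181.4, 237.1, 230.7] ((178.83364868164062, 201.44961547851562), (107.47564697265625, 29.507648468017578), 12.60860824584961)
```

View pics/c1.png

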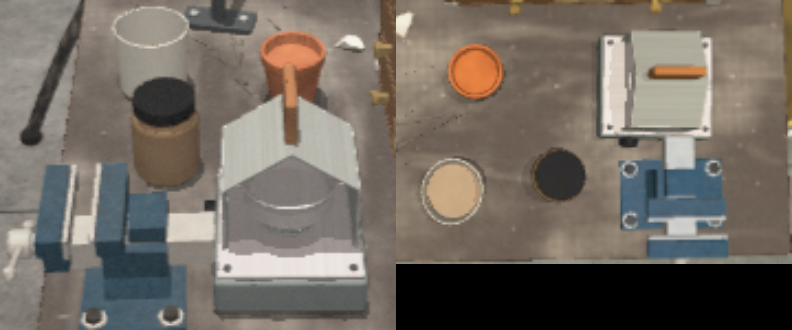

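The crop confirms the jar: brown body, black lid, between mug, pot and vise. Next: refine the rib's pose, the bar's direction and the tool's yaw.

Run:
```python
from h import *
from scipy.spatial.transform import Rotation as R
np.set_printoptions(precision=1,suppress=True)
T=robot.capture("top");S=robot.capture("side")
def rib(p,r0,r1,c0,c1):
    h=cv2.cvtColor(p["img"],cv2.COLOR_RGB2HSV)[r0:r1,c0:c1]
    m=((h[...,1]>110)&(h[...,0]<20)&(h[...,2]>60)); return np.argwhere(m)+[r0,c0]
a=rib(T,170,200,345,395); X=np.array([at_z(T,q,185)for q in a])[:,:2]
print(len(a),a.min(0),a.max(0),cv2.minAreaRect(X.astype(np.float32)),X.mean(0),X.min(0),X.max(0))
vx=np.linalg.svd(X-X.mean(0))[2][0]; print("rib dir",vx)
# top edges of cover roof (z~eave 45+62) for yaw: print landmark axes
print("box front", at_z(S,(350,366),0), at_z(S,(275,372),150),at_z(T,(152,340),30))
print("side rib top ends", [at_z(S,q,185) for q in((232,303),(262,301),(240,301))])
# bar
d=robot.trace(T,"rail")[0]["pixels"]; q=np.argwhere(d); 
for c in (150,165,180,195,210): 
    r=q[q[:,1]==c][:,0]; print(c,r.min() if len(r) else None,r.max() if len(r) else None, at_z(T,((r.min()+r.max())/2,c),160))
s=robot.state(); M=R.from_quat(s["tool_rot"]).as_matrix(); print(M, s["clock"], s["tcp_pos"])
```

```text
144 [180 355] [185 380] ((571.3875122070312, -7.0468597412109375), (57.317073822021484, 11.433890342712402), 89.39594268798828) [571.5  -6.7] [565.5 -35.7] [577.3  21.6]
rib dir [ 0. -1.]
box front [682.5 -99.8   0. ] [685.6 -71.8 150. ] [673.9  29.   30. ]
side rib top ends [array([576.2,   4.7, 185. ]), array([567.6, -75.1, 185. ]), array([571.3, -17.6, 185. ])]
150 182 210 [549.8 497.2 160. ]
165 194 199 [548.  461.3 160. ]
180 198 202 [539.3 425.6 160. ]
195 201 206 [530.6 390.2 160. ]
210 204 210 [522. 355. 160.]
[[-0.9  0.4 -0. ]
 [ 0.4  0.9 -0. ]
 [ 0.  -0.  -1. ]] 2.35 [224.  474.8 231.3]
```

Request:
{"api": "move_arm", "payload": {
  "commands": [
    {"offset":[12,-16,1],"rotation":[0,0,-21],"grip":45},
    {"offset":[35,-48.3,1],"rotation":[0,0,-64.7],"grip":45},
    {"offset":[35,-48.3,1],"rotation":[0,0,-64.7],"grip":45},
    {"offset":[35,-48.3,1],"rotation":[0,0,-64.7],"grip":45},
    {"offset":[35,-48.3,1],"rotation":[0,0,-64.7],"grip":45},
    {"offset":[35,-48.3,1],"rotation":[0,0,-64.7],"grip":45},
    {"offset":[35,-48.3,1],"rotation":[0,0,-64.7],"grip":45},
    {"offset":[35,-48.3,1],"rotation":[0,0,-64.7],"grip":45}
  ]
}}

```text
clock: 3.15
tcp_pos: [459.8, 149.3, 238.9]
tool_rot: [0.709, 0.705, 0.0, 0.0]
wrist_force: [1.2, 0.5, -0.0]
gripper_width: 38.7
gripper_force: 0.0
```

Request:
{"api": "move_arm", "payload": {
  "commands": [
    {"offset":[11.2,-15.7,0],"grip":45},
    {"offset":[11.2,-15.7,0],"grip":45},
    {"offset":[11.2,-15.7,0],"grip":45},
    {"offset":[11.2,-15.7,0],"grip":45},
    {"offset":[11.2,-15.7,0],"grip":45},
    {"offset":[11.2,-15.7,0],"grip":45}
  ]
}}

```text
$.commands[0]: bad value
```

Request:
{"api": "move_arm", "payload": {
  "commands": [
    {"offset":[11.2,-15.7,0],"rotation":[0,0,0],"grip":45},
    {"offset":[11.2,-15.7,0],"rotation":[0,0,0],"grip":45},
    {"offset":[11.2,-15.7,0],"rotation":[0,0,0],"grip":45},
    {"offset":[11.2,-15.7,0],"rotation":[0,0,0],"grip":45},
    {"offset":[11.2,-15.7,0],"rotation":[0,0,0],"grip":45},
    {"offset":[11.2,-15.7,0],"rotation":[0,0,0],"grip":45}
  ]
}}

```text
clock: 3.75
tcp_pos: [570.9, -6.3, 238.1]
tool_rot: [0.707, 0.707, -0.0, -0.0]
wrist_force: [-0.2, 0.6, -0.0]
gripper_width: 38.3
gripper_force: 0.0
```

Run:
```python
from h import *
np.set_printoptions(precision=1,suppress=True)
S=robot.capture("side");T=robot.capture("top");s=robot.state()
print(s["tcp_pos"],s["wrist_force"],"tcp in side/top",proj(S,s["tcp_pos"]),proj(T,s["tcp_pos"]))
a=cv2.resize(S["img"][150:350,220:380],None,fx=2.8,fy=2.8)
b=cv2.resize(T["img"][130:250,280:420],None,fx=2.4,fy=2.4)
w=np.hstack([a,cv2.copyMakeBorder(b,0,a.shape[0]-b.shape[0],0,0,cv2.BORDER_CONSTANT)])
cv2.imwrite("pics/c2.png",w[:,:,::-1]); print(w.shape)
```

```text
[570.5  -5.  238.7] [ 0.7 -0.3  0.6] tcp in side/top [np.float64(209.7), np.float64(300.4)] [np.float64(179.7), np.float64(372.2)]
(560, 784, 3)
```

View pics/c2.png

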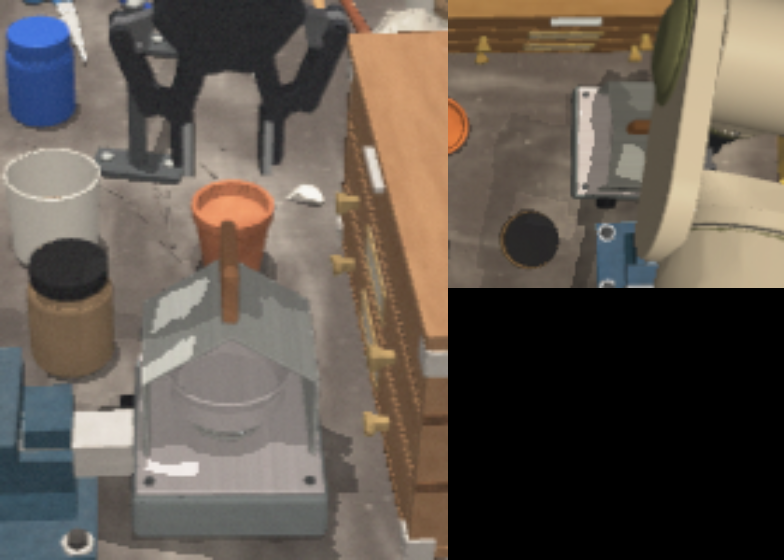

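The fingers (crop cols 183 and 268) straddle the rib (col 230) with clear space on both sides. Descend and grip.

Request:
{"api": "move_arm", "payload": {
  "commands": [
    {"offset":[0,-0.2,-4.5],"rotation":[0,0,0],"grip":45},
    {"offset":[0,-0.2,-7],"rotation":[0,0,0],"grip":45},
    {"offset":[0,-0.2,-8.4],"rotation":[0,0,0],"grip":45},
    {"offset":[0,-0.2,-8.4],"rotation":[0,0,0],"grip":0},
    {"offset":[0,-0.2,-8.4],"rotation":[0,0,0],"grip":0},
    {"offset":[0,-0.2,-8.4],"rotation":[0,0,0],"grip":0},
    {"offset":[0,-0.2,-8.4],"rotation":[0,0,0],"grip":0},
    {"offset":[0,-0.2,-8.4],"rotation":[0,0,0],"grip":0}
  ]
}}

```text
clock: 4.65
tcp_pos: [571.2, -7.7, 155.3]
tool_rot: [0.707, 0.707, 0.0, 0.001]
wrist_force: [-0.6, 1.1, 1.0]
gripper_width: 9.1
gripper_force: 62.3
```

Request:
{"api": "move_arm", "payload": {
  "commands": [
    {"offset":[0,0,2],"rotation":[0,0,0],"grip":0},
    {"offset":[0,0,5],"rotation":[0,0,0],"grip":0},
    {"offset":[0,0,8],"rotation":[0,0,0],"grip":0},
    {"offset":[0,0,11],"rotation":[0,0,0],"grip":0},
    {"offset":[0,0,13],"rotation":[0,0,0],"grip":0},
    {"offset":[0,0,15],"rotation":[0,0,0],"grip":0},
    {"offset":[0,0,15.5],"rotation":[0,0,0],"grip":0},
    {"offset":[0,0,15.5],"rotation":[0,0,0],"grip":0}
  ]
}}

```text
clock: 5.45
tcp_pos: [570.9, -7.9, 309.7]
tool_rot: [0.707, 0.707, 0.0, 0.0]
wrist_force: [-0.3, 0.0, -2.5]
gripper_width: 9.0
gripper_force: 61.8
```

Request:
{"api": "move_arm", "payload": {
  "commands": [
    {"offset":[0,2,0],"rotation":[0,0,0],"grip":0},
    {"offset":[0,5,0],"rotation":[0,0,-1],"grip":0},
    {"offset":[-0.5,9,0],"rotation":[0,0,-3],"grip":0},
    {"offset":[-1,13,0],"rotation":[0,0,-5],"grip":0},
    {"offset":[-1.5,17,0],"rotation":[0,0,-7],"grip":0},
    {"offset":[-1.5,21,0],"rotation":[0,0,-9],"grip":0},
    {"offset":[-2,24,0],"rotation":[0,0,-10],"grip":0},
    {"offset":[-2,26,0],"rotation":[0,0,-11],"grip":0}
  ]
}}

```text
clock: 6.25
tcp_pos: [549.9, 254.4, 307.9]
tool_rot: [0.771, 0.637, -0.001, -0.001]
wrist_force: [0.1, -0.9, -2.4]
gripper_width: 8.8
gripper_force: 61.7
```

Request:
{"api": "move_arm", "payload": {
  "commands": [
    {"offset":[0,3,0],"rotation":[0,0,-0.5],"grip":0},
    {"offset":[-0.3,7,0],"rotation":[0,0,-1],"grip":0},
    {"offset":[-0.6,11,0],"rotation":[0,0,-2],"grip":0},
    {"offset":[-0.8,14,0],"rotation":[0,0,-2.8],"grip":0},
    {"offset":[-1,16.5,0],"rotation":[0,0,-2.8],"grip":0},
    {"offset":[-1,18,0],"rotation":[0,0,-2.8],"grip":0},
    {"offset":[-1,18,0],"rotation":[0,0,-2.8],"grip":0},
    {"offset":[-1,18,0],"rotation":[0,0,-2.8],"grip":0}
  ]
}}

```text
clock: 7.05
tcp_pos: [540.9, 431.8, 308.2]
tool_rot: [0.787, 0.617, -0.001, -0.0]
wrist_force: [0.2, -0.5, -2.2]
gripper_width: 9.0
gripper_force: 61.7
```

Run:
```python
from h import *
np.set_printoptions(precision=1,suppress=True)
S=robot.capture("side");T=robot.capture("top");s=robot.state()
print(s["tcp_pos"],s["wrist_force"])
for nm in("cover_grip","rail_mid","cover_ridge"): print(nm,[[(np.round(d["location"],1),round(d["score"],2)) for d in robot.landmark_of(p,nm)][:2] for p in(S,T)])
for nm in("cradle_floor","mixer"): print(nm,[[(np.round(d["location"],1),round(d["score"],2)) for d in robot.landmark_of(p,nm)][:2] for p in(S,T)])
g=s["tcp_pos"]+[0,0,15]; print("expected grip px",proj(S,g),proj(T,g),"rail mid",proj(S,[541,432,160]))
a=cv2.resize(S["img"][20:240,200:360],None,fx=2.5,fy=2.5)
b=cv2.resize(T["img"][130:270,80:260],None,fx=2.2,fy=2.2)
w=np.hstack([a,cv2.copyMakeBorder(b,0,a.shape[0]-b.shape[0],0,0,cv2.BORDER_CONSTANT)])
cv2.imwrite("pics/c3.png",w[:,:,::-1]); print(w.shape)
```

```text
[541.1 431.2 309.2] [ 0.1  0.2 -1.5]
cover_grip [[(array([ 70.5, 275.6]), 0.93), (array([242.5, 300.7]), 0.6)], [(array([194.3, 157.4]), 0.83)]]
rail_mid [[(array([133.7, 274.8]), 0.63)], [(array([196.2, 172.9]), 0.88), (array([196. , 175.6]), 0.71)]]
cover_ridge [[(array([ 79.9, 271. ]), 0.97), (array([315.5, 302.6]), 0.58)], [(array([193.5, 162.7]), 0.79)]]
cradle_floor [[(array([290.1, 302.4]), 0.73)], [(array([190.3, 360. ]), 0.7)]]
mixer [[(array([317.7, 302.9]), 0.9), (array([186.5, 278.4]), 0.63)], [(array([188.9, 351.3]), 0.78)]]
expected grip px [np.float64(68.7), np.float64(275.6)] [np.float64(192.0), np.float64(156.0)] rail mid [np.float64(134.4), np.float64(276.6)]
(550, 796, 3)
```

View pics/c3.png

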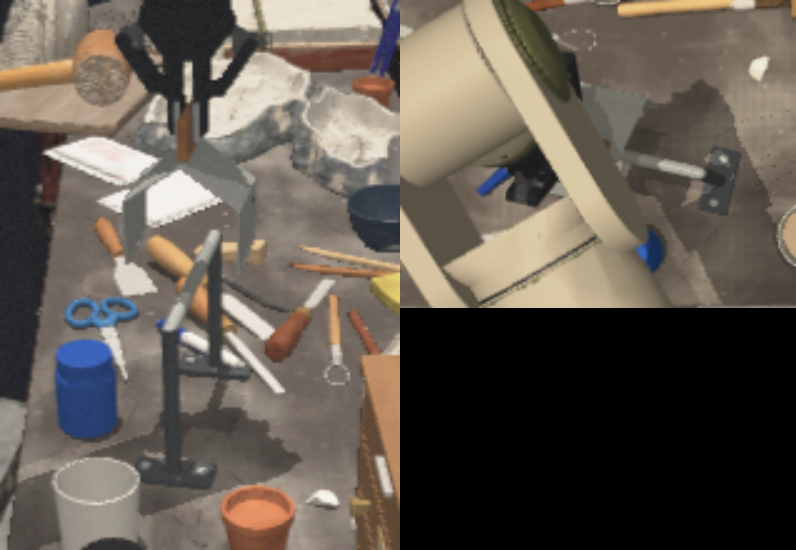

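The cover is level above the bar with the bar between the legs. Lower it.

Request:
{"api": "move_arm", "payload": {
  "commands": [
    {"offset":[0,0,-3],"rotation":[0,0,0],"grip":0},
    {"offset":[0,0,-6],"rotation":[0,0,0],"grip":0},
    {"offset":[0,0,-9],"rotation":[0,0,0],"grip":0},
    {"offset":[0,0,-11],"rotation":[0,0,0],"grip":0},
    {"offset":[0,0,-12],"rotation":[0,0,0],"grip":0},
    {"offset":[0,0,-12.4],"rotation":[0,0,0],"grip":0},
    {"offset":[0,0,-12.4],"rotation":[0,0,0],"grip":0},
    {"offset":[0,0,-12.4],"rotation":[0,0,0],"grip":0}
  ]
}}

```text
clock: 8.45
tcp_pos: [541.3, 432.4, 187.0]
tool_rot: [0.787, 0.617, 0.001, 0.0]
wrist_force: [-0.3, 0.5, -2.8]
gripper_width: 9.3
gripper_force: 61.7
```

Request:
{"api": "move_arm", "payload": {
  "commands": [
    {"offset":[0,0,-0.3],"rotation":[0,0,0],"grip":0},
    {"offset":[0,0,-0.5],"rotation":[0,0,0],"grip":0},
    {"offset":[0,0,-0.5],"rotation":[0,0,0],"grip":0}
  ]
}}

```text
clock: 8.75
tcp_pos: [540.9, 432.4, 181.2]
tool_rot: [0.787, 0.617, 0.0, -0.0]
wrist_force: [-1.4, 0.0, 0.9]
gripper_width: 8.9
gripper_force: 62.1
```

Request:
{"api": "move_arm", "payload": {
  "commands": [
    {"offset":[-0.1,0,-0.1],"rotation":[0,0,0],"grip":0},
    {"offset":[-0.1,0,-0.1],"rotation":[0,0,0],"grip":0}
  ]
}}

```text
clock: 8.95
tcp_pos: [540.0, 432.5, 180.5]
tool_rot: [0.787, 0.617, 0.001, -0.0]
wrist_force: [-1.5, 0.1, 5.2]
gripper_width: 9.1
gripper_force: 62.9
```

Run:
```python
from h import *
S=robot.capture("side");s=robot.state(); print(s["tcp_pos"],s["wrist_force"])
cv2.imwrite("pics/c4.png",cv2.resize(S["img"][60:240,200:360],None,fx=3,fy=3)[:,:,::-1])
```

```text
[540.02098989 432.51126212 180.49461645] [-1.47301352  0.15576234  5.52713787]
```

View pics/c4.png

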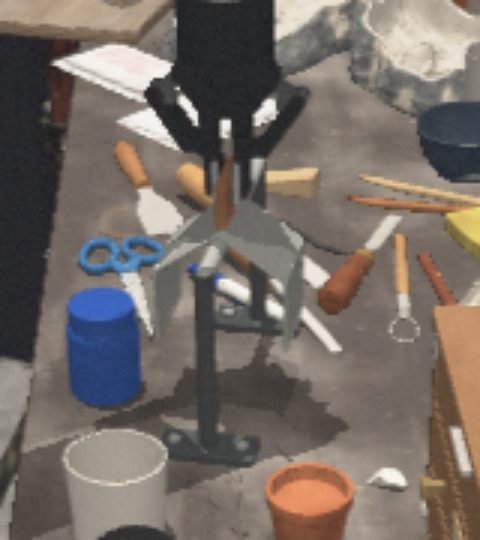

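The ridge sits on the bar. Let go and rise.

Request:
{"api": "move_arm", "payload": {
  "commands": [
    {"offset":[0,0,0.05],"rotation":[0,0,0],"grip":20},
    {"offset":[0,0,0.05],"rotation":[0,0,0],"grip":50},
    {"offset":[0,0,0.05],"rotation":[0,0,0],"grip":50},
    {"offset":[0,0,0.05],"rotation":[0,0,0],"grip":50},
    {"offset":[0,0,2],"rotation":[0,0,0],"grip":50},
    {"offset":[0,0,5],"rotation":[0,0,0],"grip":50},
    {"offset":[0,0,9],"rotation":[0,0,0],"grip":100},
    {"offset":[0,0,9],"rotation":[0,0,0],"grip":100}
  ]
}}

```text
clock: 9.8
tcp_pos: [541.0, 432.8, 275.8]
tool_rot: [0.787, 0.617, 0.005, 0.001]
wrist_force: [-0.2, 0.6, -0.3]
gripper_width: 70.0
gripper_force: 0.0
```

Run:
```python
from h import *
np.set_printoptions(precision=1,suppress=True)
S=robot.capture("side");T=robot.capture("top")
cover=[[(np.round(d["location"],1),round(d["score"],2)) for d in robot.landmark_of(p,"cover_grip")][:2] for p in(S,T)]
print("cover",cover,"expect",proj(S,[540,432,196]))
# lid: dark disc in top
g=cv2.cvtColor(T["img"],cv2.COLOR_RGB2GRAY)[210:250,295:335]; m=(g<62).astype(np.uint8)
n,l,st,ce=cv2.connectedComponentsWithStats(m); k=1+st[1:,4].argmax(); rc=ce[k][::-1]+[210,295]
print("lid",st[k],rc,at_z(T,rc,86))
for p,nm in((S,"side"),(T,"top")):
  for d in robot.trace(p,"jar"): print(nm,d["score"],np.round(d["extent"],1))
  for d in robot.trace(p,"mixer")[:1]: print(nm,"mixer",d["score"],np.round(d["extent"],1))
  for d in robot.trace(p,"cradle_floor")[:2]: print(nm,"cradle",d["score"],np.round(d["extent"],1))
j=lambda p,f:[d["location"] for d in robot.landmark_of(p,"jar_center") if f(d["location"])][0]
a=j(S,lambda c:c[0]>230);b=j(T,lambda c:c[1]>270); print("jar",at_z(S,a,43),at_z(T,b,43),tri([S,T],[a,b]))
a=robot.landmark_of(S,"cradle_floor")[0]["location"];b=robot.landmark_of(T,"cradle_floor")[0]["location"]
print("cr",a,b,at_z(S,a,72),at_z(T,b,72),tri([S,T],[a,b]))
A=cv2.resize(S["img"][210:350,200:345],None,fx=2.75,fy=2.75); B=cv2.resize(T["img"][150:250,290:410],None,fx=3.3,fy=3.3)
h=max(A.shape[0],B.shape[0]); pad=lambda x:cv2.copyMakeBorder(x,0,h-x.shape[0],0,0,cv2.BORDER_CONSTANT)
C=cv2.resize(S["img"][70:210,225:325],None,fx=1.5,fy=1.5); D=np.hstack([pad(A),pad(B)])
C=cv2.copyMakeBorder(C,0,0,0,D.shape[1]-C.shape[1],cv2.BORDER_CONSTANT)
w=np.vstack([D,C])[:600]; cv2.imwrite("pics/c5.png",w[:,:,::-1]); print(w.shape)
```

```text
cover [[(array([125.3, 273.9]), 0.74)], [(array([201.2, 175.1]), 0.56)]] expect [np.float64(120.7), np.float64(276.0)]
lid [  8   8  23  23 403] [229.3 314.1] [467.8 107.5  86. ]
side 0.97 [231.7 237.6 259.3 285.3]
side 0.74 [221.7 154.6 245.5 196.6]
side mixer 0.77 [264.1 264.8 338.7 341.7]
side cradle 0.75 [279.3 261.8 323.8 301.7]
top 0.82 [303.5 214.1 328.5 242.4]
top 0.54 [195.5 241.2 201.8 252.5]
top 0.34 [251.  219.4 281.2 253.9]
top mixer 0.95 [329.  167.1 383.  220.6]
top cradle 0.78 [343.7 169.7 379.9 204.1]
jar [470.7 101.8  43. ] [463.9 110.2  43. ] [467.1 109.9  36.1]
cr [287.7, 301.1] [188.3, 360.5] [572.8 -13.4  72. ] [570.9 -14.4  72. ] [571.8 -14.2  72.7]
(595, 795, 3)
```

View pics/c5.png

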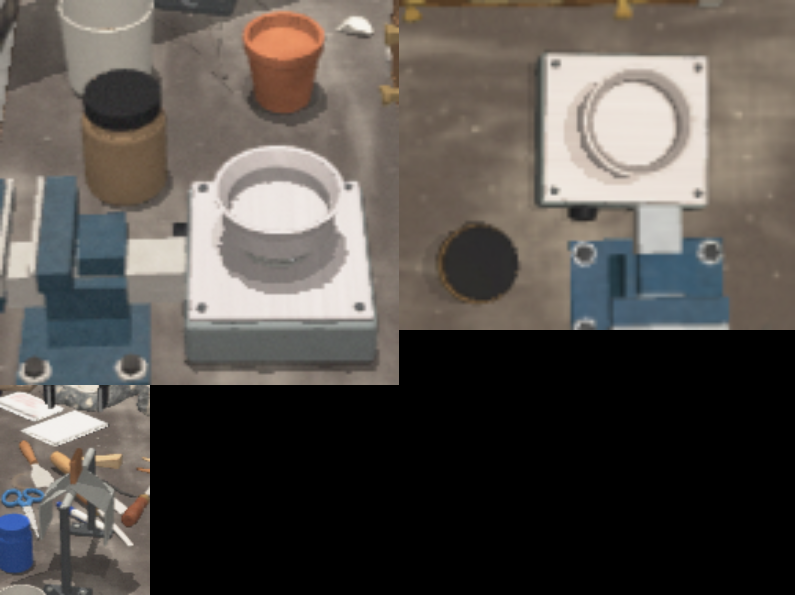

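Cover hangs astride the bar (lower left crop); cradle is clear. Jar ≈ (467.5, 108), cradle ≈ (571.5, -14). Move over the jar.

Request:
{"api": "move_arm", "payload": {
  "commands": [
    {"offset":[-1.5,-4,0],"rotation":[0,0,3],"grip":100},
    {"offset":[-3,-9,0],"rotation":[0,0,6],"grip":100},
    {"offset":[-4,-14,0],"rotation":[0,0,9],"grip":100},
    {"offset":[-5,-19,-1],"rotation":[0,0,12],"grip":100},
    {"offset":[-6,-24,-4],"rotation":[0,0,13.8],"grip":100},
    {"offset":[-7.3,-29,-7],"rotation":[0,0,13.8],"grip":100},
    {"offset":[-7.3,-32.4,-10],"rotation":[0,0,13.8],"grip":100},
    {"offset":[-7.3,-32.4,-10],"rotation":[0,0,13.8],"grip":100}
  ]
}}

```text
clock: 11.3
tcp_pos: [465.4, 105.6, 167.5]
tool_rot: [0.708, 0.706, -0.001, -0.001]
wrist_force: [0.8, 0.0, 0.1]
gripper_width: 85.4
gripper_force: 0.0
```

Run:
```python
from h import *
np.set_printoptions(precision=1,suppress=True)
S=robot.capture("side");T=robot.capture("top");s=robot.state();print(s["tcp_pos"],s["tool_rot"])
print("tcp px",proj(S,s["tcp_pos"]),"pred jar lid top c",proj(S,[467.5,108,86]))
print("rim",at_z(T,(187,361.7),96),at_z(S,(210+192/2.75,301.1),96),"deck",at_z(T,(189.1,359.),45))
for nm in("mug","pot"): print(nm,[[np.round(at_z(p,d["location"],0)[:2],1) for d in robot.landmark_of(p,nm)][:1] for p in(S,T)])
cv2.imwrite("pics/c6.png",cv2.resize(S["img"][120:310,170:340],None,fx=3,fy=3)[:,:,::-1])
```

```text
[466.2 106.6 168.5] [ 0.7  0.7 -0.  -0. ]
tcp px [np.float64(208.3), np.float64(241.7)] pred jar lid top c [np.float64(242.1), np.float64(244.5)]
rim [571.4 -12.4  96. ] [572.2 -18.8  96. ] deck [571.8 -16.1  45. ]
mug [[array([448.2, 230.3])], [array([462.9, 228.5])]]
pot [[array([592.6, 215.7])], [array([593.1, 191. ])]]
```

View pics/c6.png

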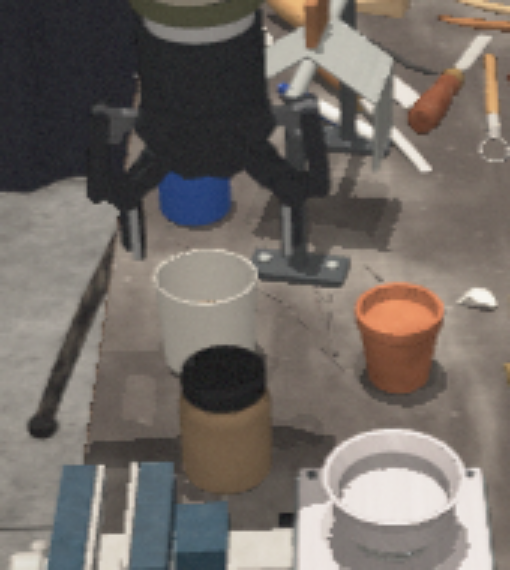

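Fingers are centred on the jar within 2 mm in x; descend and grip.

Request:
{"api": "move_arm", "payload": {
  "commands": [
    {"offset":[0.15,0.15,-3],"rotation":[0,0,0],"grip":100},
    {"offset":[0.15,0.15,-6],"rotation":[0,0,0],"grip":100},
    {"offset":[0.15,0.15,-9],"rotation":[0,0,0],"grip":100},
    {"offset":[0.15,0.15,-12],"rotation":[0,0,0],"grip":100},
    {"offset":[0.15,0.15,-14],"rotation":[0,0,0],"grip":100},
    {"offset":[0.15,0.15,-14],"rotation":[0,0,0],"grip":100},
    {"offset":[0.15,0.15,-14],"rotation":[0,0,0],"grip":40},
    {"offset":[0.15,0.15,-14],"rotation":[0,0,0],"grip":0}
  ]
}}

```text
clock: 12.4
tcp_pos: [469.2, 110.1, 31.1]
tool_rot: [0.707, 0.708, 0.001, 0.001]
wrist_force: [-10.0, 4.4, 49.8]
gripper_width: 59.5
gripper_force: 54.4
```

Request:
{"api": "move_arm", "payload": {
  "commands": [
    {"offset":[0,0,0],"rotation":[0,0,0],"grip":0},
    {"offset":[0,0,0],"rotation":[0,0,0],"grip":0},
    {"offset":[0,0,0],"rotation":[0,0,0],"grip":0},
    {"offset":[0,0,0],"rotation":[0,0,0],"grip":0}
  ]
}}

```text
clock: 12.8
tcp_pos: [469.2, 110.1, 31.5]
tool_rot: [0.707, 0.707, 0.001, 0.001]
wrist_force: [-2.5, 2.3, 7.7]
gripper_width: 59.4
gripper_force: 64.0
```

Request:
{"api": "move_arm", "payload": {
  "commands": [
    {"offset":[0,0,1],"rotation":[0,0,0],"grip":0},
    {"offset":[0,0,3],"rotation":[0,0,0],"grip":0},
    {"offset":[0,0,6],"rotation":[0,0,0],"grip":0},
    {"offset":[0,0,9],"rotation":[0,0,0],"grip":0},
    {"offset":[0,0,12],"rotation":[0,0,0],"grip":0},
    {"offset":[0,0,14],"rotation":[0,0,0],"grip":0},
    {"offset":[0,0,14],"rotation":[0,0,0],"grip":0}
  ]
}}

```text
clock: 13.5
tcp_pos: [469.6, 109.8, 172.9]
tool_rot: [0.707, 0.707, 0.002, 0.002]
wrist_force: [0.2, -0.6, -2.9]
gripper_width: 58.8
gripper_force: 65.4
```

Request:
{"api": "move_arm", "payload": {
  "commands": [
    {"offset":[2,-2.5,0],"rotation":[0,0,0],"grip":0},
    {"offset":[5,-6,0],"rotation":[0,0,0],"grip":0},
    {"offset":[8,-9.5,0],"rotation":[0,0,0],"grip":0},
    {"offset":[10.2,-12.2,0],"rotation":[0,0,0],"grip":0},
    {"offset":[10.2,-12.2,0],"rotation":[0,0,0],"grip":0},
    {"offset":[10.2,-12.2,0],"rotation":[0,0,0],"grip":0}
  ]
}}

```text
clock: 14.1
tcp_pos: [569.9, -12.5, 168.3]
tool_rot: [0.707, 0.707, -0.001, -0.001]
wrist_force: [-1.6, 0.6, -2.4]
gripper_width: 58.6
gripper_force: 65.6
```

Run:
```python
from h import *
np.set_printoptions(precision=1,suppress=True)
S=robot.capture("side");T=robot.capture("top");s=robot.state();print(s["tcp_pos"],s["tool_rot"],s["q"])
z=s["tcp_pos"][2]-29
for nm,zz in(("jar_center",z+43),("cradle_floor",72)):
  for n,p in(("S",S),("T",T)): print(nm,n,[(np.round(d["location"],1),round(d["score"],2),at_z(p,d["location"],zz)) for d in robot.landmark_of(p,nm)][:3])
print([(np.round(d["extent"]),d["score"]) for d in robot.trace(S,"jar")])
cv2.imwrite("pics/c7.png",cv2.resize(S["img"][160:350,220:380],None,fx=3,fy=3)[:,:,::-1])
```

```text
[569.7 -11.5 169.1] [ 0.7  0.7 -0.  -0. ] [-0.2  0.5  1.4  0.   1.2 -0.2]
jar_center S [(array([176.6, 233.8]), 0.8, array([448.3, 200.5, 183.1]))]
jar_center T [(array([246.9, 182.4]), 0.71, array([430.8, 414.1, 183.1])), (array([186.2, 370.5]), 0.59, array([563.1, -14.1, 183.1])), (array([196.3, 171.4]), 0.2, array([546.1, 439.7, 183.1]))]
cradle_floor S []
cradle_floor T [(array([201.8, 174.2]), 0.67, array([542.5, 462.8,  72. ])), (array([187.3, 359.5]), 0.59, array([573.5, -11.9,  72. ])), (array([189.2, 356.7]), 0.48, array([568.7,  -4.6,  72. ]))]
[(array([284., 215., 320., 271.]), 0.6), (array([223., 153., 246., 200.]), 0.58)]
```

View pics/c7.png

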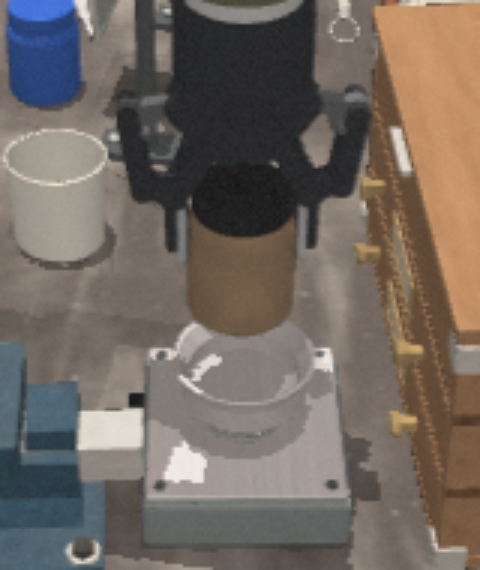

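Run:
```python
from h import *
S=robot.capture("side")
print("jar",at_z(S,(160+333/3,300.3),137.5)+[0,31,0], "lid back?",at_z(S,(160+163/3,300.5),223)-[0,30,0])
print("rim",at_z(S,(160+406/3,301.7),96)+[0,43.5,0])
```

```text
jar [568.9587568 -11.5038993 137.5      ] lid back? [571.4228083  -25.94333937 223.        ]
rim [570.76400811 -14.87363186  96.        ]
```

Jar sits about 2 mm left and 2 mm behind of the cup's centre; correct and lower into the cup.

Request:
{"api": "move_arm", "payload": {
  "commands": [
    {"offset":[0.15,-0.2,0],"rotation":[0,0,0],"grip":0},
    {"offset":[0.15,-0.2,-2],"rotation":[0,0,0],"grip":0},
    {"offset":[0.15,-0.2,-4],"rotation":[0,0,0],"grip":0},
    {"offset":[0.15,-0.2,-5],"rotation":[0,0,0],"grip":0},
    {"offset":[0.15,-0.2,-5.6],"rotation":[0,0,0],"grip":0},
    {"offset":[0.15,-0.2,-6],"rotation":[0,0,0],"grip":0},
    {"offset":[0.15,-0.2,-6],"rotation":[0,0,0],"grip":0}
  ]
}}

```text
clock: 15.2
tcp_pos: [572.3, -13.9, 109.7]
tool_rot: [0.707, 0.707, 0.001, 0.0]
wrist_force: [1.4, 4.7, -5.0]
gripper_width: 58.8
gripper_force: 65.3
```

Request:
{"api": "move_arm", "payload": {
  "commands": [
    {"offset":[0,0.1,0],"rotation":[0,0,0],"grip":0},
    {"offset":[0,0.1,0],"rotation":[0,0,0],"grip":0},
    {"offset":[0,0.1,0],"rotation":[0,0,0],"grip":0}
  ]
}}

```text
clock: 15.5
tcp_pos: [572.1, -13.4, 110.0]
tool_rot: [0.707, 0.707, 0.0, 0.0]
wrist_force: [1.3, 2.4, -3.0]
gripper_width: 58.9
gripper_force: 65.4
```

Request:
{"api": "move_arm", "payload": {
  "commands": [
    {"offset":[0.05,0.1,-0.2],"rotation":[0,0,0],"grip":0},
    {"offset":[0.05,0.1,-0.5],"rotation":[0,0,0],"grip":0},
    {"offset":[0.05,0.1,-0.8],"rotation":[0,0,0],"grip":0},
    {"offset":[0.05,0.1,-0.8],"rotation":[0,0,0],"grip":0}
  ]
}}

```text
clock: 15.9
tcp_pos: [572.4, -12.5, 101.7]
tool_rot: [0.707, 0.707, -0.0, 0.0]
wrist_force: [-2.2, 0.1, 2.8]
gripper_width: 58.7
gripper_force: 66.1
```

Request:
{"api": "move_arm", "payload": {
  "commands": [
    {"offset":[-0.03,0,-0.3],"rotation":[0,0,0],"grip":0},
    {"offset":[-0.03,0,-0.6],"rotation":[0,0,0],"grip":0},
    {"offset":[-0.03,0,-0.9],"rotation":[0,0,0],"grip":0},
    {"offset":[-0.03,0,-1.2],"rotation":[0,0,0],"grip":0},
    {"offset":[-0.03,0,-1.2],"rotation":[0,0,0],"grip":0}
  ]
}}

```text
clock: 16.4
tcp_pos: [572.4, -12.5, 90.1]
tool_rot: [0.707, 0.707, 0.0, 0.001]
wrist_force: [-2.0, 0.5, 9.1]
gripper_width: 59.0
gripper_force: 66.7
```

Request:
{"api": "move_arm", "payload": {
  "commands": [
    {"offset":[0,0,-0.2],"rotation":[0,0,0],"grip":0},
    {"offset":[0,0,-0.4],"rotation":[0,0,0],"grip":0},
    {"offset":[0,0,-0.4],"rotation":[0,0,0],"grip":0},
    {"offset":[0,0,-0.4],"rotation":[0,0,0],"grip":0}
  ]
}}

```text
clock: 16.8
tcp_pos: [572.5, -12.5, 88.3]
tool_rot: [0.707, 0.707, 0.0, 0.001]
wrist_force: [-10.2, 0.7, 25.2]
gripper_width: 59.0
gripper_force: 68.4
```

Run:
```python
from h import *
np.set_printoptions(precision=1,suppress=True)
S=robot.capture("side");T=robot.capture("top");s=robot.state();print(s["tcp_pos"],s["wrist_force"],s["torque"])
a=cv2.resize(S["img"][200:350,240:380],None,fx=3.3,fy=3.3);b=cv2.resize(T["img"][130:240,300:420],None,fx=2.7,fy=2.7)
w=np.hstack([a,cv2.copyMakeBorder(b,0,a.shape[0]-b.shape[0],0,0,cv2.BORDER_CONSTANT)]);print(w.shape)
cv2.imwrite("pics/c8.png",w[:,:,::-1])
```

```text
[572.5 -12.5  88.3] [-9.1  1.6 25.2] [ 0.1  2.  -0. ]
(495, 786, 3)
```

View pics/c8.png

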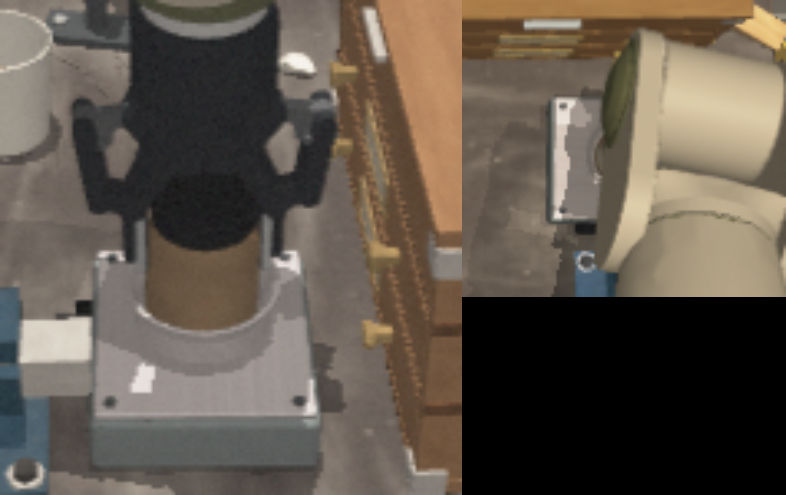

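Jar is upright in the ring and the stop is reached (TCP 88.3 against 88.5 expected, force rising sharply). Relieve the sideways load a little.

Request:
{"api": "move_arm", "payload": {
  "commands": [
    {"offset":[-0.1,0,0],"rotation":[0,0,0],"grip":0},
    {"offset":[-0.1,0,0],"rotation":[0,0,0],"grip":0},
    {"offset":[-0.1,0,0],"rotation":[0,0,0],"grip":0}
  ]
}}

```text
clock: 17.2
tcp_pos: [572.4, -12.5, 88.4]
tool_rot: [0.707, 0.707, 0.001, 0.002]
wrist_force: [-5.3, 1.3, 22.3]
gripper_width: 59.1
gripper_force: 68.2
```

Run:
```python
from h import *
S=robot.capture("side")
for nm in("cover_grip","pot","mug"): print(nm,[(np.round(d["location"],1),round(d["score"],2)) for d in robot.landmark_of(S,nm)][:2])
s=robot.state();print(s["tcp_pos"],s["wrist_force"])
print(robot.job_done())
```

```text
cover_grip []
pot []
mug [(array([242.6, 238.4]), 0.76)]
[572.37415076 -12.56758813  88.36438257] [-4.63705744  1.44049085 22.65560096]
the job is handed in; nothing more can be done
None
```

The job is handed in: the cover hangs released astride the rail bar and the gripper is still holding the jar upright in the ring cradle, pressed to its stop at about 23 N. I judged the stop by force and height, and the last side-view check did not detect the cover or pot, which were last seen in place in earlier pictures.

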